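# Rebuild the microscope focus drive stack

### The arm

A 6-joint arm with a two-finger parallel gripper is mounted at the origin on the work surface. World frame = base frame: x ahead of the robot, y to its left, z up, the work surface at z = 0. Lengths are in m, angles in degrees, forces in N, time in s.
With the tool pointing down it reaches from about 0.325 to 0.9 m from the base axis. Payload 3.5 kg.
Tool frame: the origin (TCP) lies at the very end of the fingers, on their centre line; the grasp point (between the pads) lies robot.hold_point_z behind it (robot.hold_point_z is the distance from the TCP to the grasp point, in m); z points along the fingers, y is the line along which they close (so a half turn about z gives the same grasp; the last joint's range is limited). The gripper opens to 85 mm and grips with 20 to 120 N. Pads are 22 mm wide; open, the fingers measure 114 mm over their backs; the gripper's body (76 mm by 85 mm) begins 54 mm behind the grasp point. The pads swing forward as they close: fully open they stand 13 mm farther back than shut.
Start: joints at [-75.481, 15.837, -1.513, 72.651, 0, 84.076], TCP at [0.218, -0.586, 0.231] pointing down, gripper open.
Joint ranges: [-178.77, 178.77], [-48.84, 107.48], [-61.69, 71.31], [-111.58, 123.2], [-90, 87.43], [-180, 180]. Speed limits (degrees/s): [147.25, 147.25, 180, 180, 180, 180].

### API

Orientations are given as [roll, pitch, yaw] about the fixed x, y, z axes, in that order (R = Rz(yaw) Ry(pitch) Rx(roll)).
In Python, from cell import robot gives the robot as it stands. The module is installed in compiled form; this text tells all that it offers.
- The arm moves only by the shell command python3 -m inch 'ROWS' [FORCE]. ROWS is JSON, a list of rows, each a list of 5 numbers: the opening, from 0 (shut) to 1 (fully open), then the shift along the tool's x, y, z in m, then the turn about the tool's z in degrees. A call has 1 to 20 rows; each row shifts and turns the commanded pose from where the row before left it, along the tool's axes as they then stand; what a row does not reach is not made up. A row lasts 1/12 s, in which the tool goes at most 41.7 mm and 7.16 degrees, less where a joint would pass 70% of its speed; a pose out of reach is approached as far as the arm can. A call with a gripper value outside its range is refused whole. The fingers move at their own pace and stop on an object; FORCE is the grip in N (left out, the last holds). Time passes only in rows, so rows that do not move let the fingers close. It gives the time, the measured TCP pose, the force, the opening and the grip force at its end, in the units of the state.
- robot.get_obs(): the state, without advancing time (a new reading comes with each control period).
- robot.get_image(name): name is "scene" or "top" or "wrist"; returns a dict with "frame" (400x640x3 uint8, blue, green, red), "camera_matrix" (3x3 intrinsics, pixels), "dist_coeffs" ([k1, k2, p1, p2, k3] as OpenCV has them; the pictures are not rectified), "pose" (4x4, takes a point from camera to world coordinates). Camera axes: x right, y down, z forward; pixel columns grow to the right and rows downward; lengths in m; the calibration is good to about 2 mm. A picture is of the moment at which its call begins. There is no depth.
- robot.sign_off(): hands the job in; it is judged then, once.
The state is a dict: "time": time; "q": joint angles; "dq": joint speeds; "effort": joint torques, N m; "ee_pos": TCP position; "eef_rot": TCP orientation; "wrist_force": force on the tool from outside, world axes, zero at the start; "torque": the same for the moment, N m; "gripper_width": finger opening in m; "gripper_force": force on a finger pad.
Only numpy, scipy, OpenCV 4.12 (cv2) and the standard library are available. Lean on these libraries where they do the work, as an engineer would, in place of code of your own. Each camera call takes 0.05 s, during which the arm holds its last target. There are 200 camera calls.

### The job

Rebuild the microscope's focus drive on its upright shaft: lower on the steel bearing first, then the brass spacer, then the red washer, and last the black focus knob that retains them, each fully down on the one before. Lower every part into place rather than letting it drop down the shaft, let go of it all at the end, and leave everything else on the bench standing where it is.

Things in the scene. Friction and masses are not known exactly. Their poses are not given: they have to be found in the camera images.
- drive: focus drive casting, fixed: cream base plate 140 (x) x 116 (y) x 25 mm high; on it a dark hub 44 mm across (top 40 mm above the bench) with a plain steel shaft standing up. An upright cream cheek stands on each side of the shaft (+y and -y), so that a channel open at both ends runs along x. Origin under the shaft axis at bench height
- cheek (a point): middle of the top of the +y cheek, 75 mm above the bench, 50 mm from the shaft axis. Each cheek is 60 mm long (casting's x) and 12 mm thick; inner faces 44 mm from the shaft axis. The -y cheek mirrors it
- seat (a point): centre of the hub's top face on the shaft axis, 40 mm above the bench; axes as the casting's. The shaft is 20 mm in diameter and rises 62 mm above this point, its last 7 mm tapering to 10 mm across
- bearing: steel ball bearing ring with dark seal rings on its faces: outside 50 mm, bore 23 mm, 14 mm high, lying flat; origin at the centre of its underside, z up
- bearing_mid (a point): centre of the bearing, 7 mm above its underside
- spacer: brass spacer sleeve: outside 38 mm, bore 23 mm, 20 mm high, standing on end; origin at the centre of its underside, z up
- spacer_mid (a point): centre of the spacer, 10 mm above its underside
- washer: red plastic friction washer: outside 50 mm, bore 23 mm, 8 mm thick, lying flat; origin at the centre of its underside, z up
- washer_mid (a point): centre of the washer, 4 mm above its underside
- knob: black ribbed focus knob, the retainer: 52 mm body, 53 mm over its fine ribs, 30 mm high, with a blind bore 23 mm wide and 26 mm deep in its underside; stands bore down; a thin bright ring marks its closed top. Origin at the centre of its underside, z up
- knob_foot (a point): centre of the knob's underside (the mouth of its bore)
- objective: bystander: aluminium microscope objective, 28 mm across, 46 mm high, standing; origin at the centre of its underside
- oil_bottle: bystander: small amber bottle, black cap, 30 mm across, 62 mm high; origin at the centre of its underside
- dish: bystander: covered clear dish with a pinkish disc, 55 mm across, 14 mm high; origin at the centre of its underside
- green_ring: bystander: green plastic adapter ring, outside 44 mm, bore 32 mm, 10 mm high; not part of the drive; origin at the centre of its underside
- camera_tube: bystander: black stepped camera adapter with a glass top, 38 mm across, 38 mm high (upper part 30 mm across); not part of the drive; origin at the centre of its underside
- sample_jar: bystander: clear jar with a white cap, 40 mm across, 45 mm high; origin at the centre of its underside
- tube_rack: bystander: blue tube rack 55 (x) x 95 (y) x 45 mm high near the far edge; origin at the centre of its underside
- screwdriver: bystander: orange-handled screwdriver 170 mm long, handle about 26 mm thick, lying near the far edge; origin near its middle, x along it towards its tip
Not all that is in view belongs to the job. What is shaped like the bearing but purple is not meant.

How it is judged:
By the outcome, as a careful person would: the job done as asked, in the order asked, and still so for the second after the job is handed in, with the robot touching nothing.
It also fails if it takes over 72 s, if anything falls off the work surface, if the arm or the gripper's body presses on something with over 40 N, if the wrist force passes 120 N, or if a joint passes its speed limit or range.

## Working session

There is one attempt and no reset: what is moved stays moved. The work goes in short steps, Python scripts to look and compute and a shell command to move; the robot and the scene stay as the last step left them, time stands still between calls to the robot, and variables do not carry over. Pictures are saved under pics/ and viewed, at most 10 in all, crops included, and the job is handed in when it is done.

```bash
mkdir -p pics
python3 - <<'E'
from cell import robot
import cv2,numpy as np
o=robot.get_obs();print(o['ee_pos'],o['eef_rot'],robot.hold_point_z,o['time'])
for n in('scene','top','wrist'):
    r=robot.get_image(n);np.savez(f'pics/{n}0.npz',**r);cv2.imwrite(f'pics/{n}0.png',r['frame'])
    print(n,r['camera_matrix'].round(1).tolist(),np.array(r['dist_coeffs']).round(3).tolist(),np.array(r['pose']).round(3).tolist())
E
```

```text
[ 0.21808616 -0.58488956  0.23014299] [-1.79873118e+02 -1.54954070e-02  2.04427796e+01] 0.0187 0.0
scene [[465.2, 0.0, 320.3], [0.0, 465.2, 203.0], [0.0, 0.0, 1.0]] [0.005, 0.0, 0.0, 0.0, 0.0] [[0.848, 0.327, -0.417, 1.032], [0.529, -0.504, 0.683, -0.795], [0.013, -0.8, -0.6, 0.785], [0.0, 0.0, 0.0, 1.0]]
top [[433.2, 0.0, 324.2], [0.0, 433.2, 200.6], [0.0, 0.0, 1.0]] [-0.101, 0.0, 0.0, 0.0, 0.0] [[-0.012, -0.988, 0.151, 0.432], [-1.0, 0.013, 0.005, 0.0], [-0.007, -0.151, -0.989, 0.942], [0.0, 0.0, 0.0, 1.0]]
wrist [[326.8, 0.0, 316.5], [0.0, 326.8, 205.3], [0.0, 0.0, 1.0]] [-0.029, 0.0, 0.0, 0.0, 0.0] [[0.349, -0.903, -0.25, 0.28], [-0.937, -0.337, -0.091, -0.562], [-0.002, 0.266, -0.964, 0.372], [0.0, 0.0, 0.0, 1.0]]
```

View pics/top0.png

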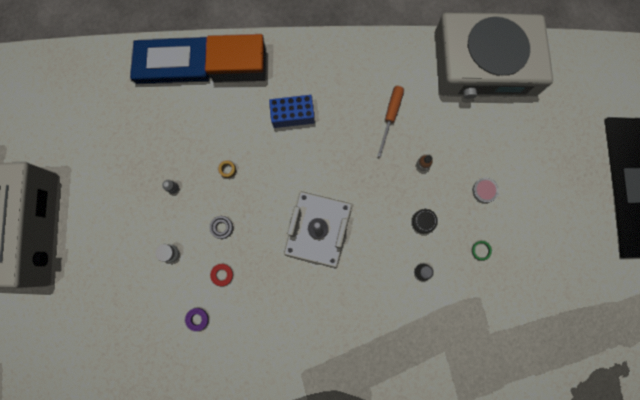

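View pics/scene0.png

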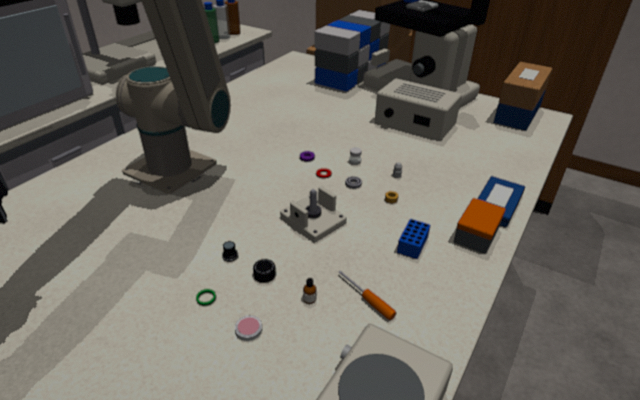

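Top view: bearing (221,227), brass spacer (227,169), red washer (222,274), drive with shaft (318,228), knob probably (425,221). The look-alikes are the purple ring (197,319), green ring (481,250) and camera tube (424,271). In the scene view the same parts are at (354,182), (391,197), (324,173), (314,198) and (264,270). Next I'll triangulate these and check the candidates in one enlarged crop.

```bash
cat > h.py <<'E'
import cv2,numpy as np
def load(n): return dict(np.load(f'pics/{n}.npz'))
def grab(n,tag):
    from cell import robot
    r=robot.get_image(n);np.savez(f'pics/{tag}.npz',**r);cv2.imwrite(f'pics/{tag}.png',r['frame']);return {k:np.array(v) for k,v in r.items()}
def ray(r,p):
    u=cv2.undistortPoints(np.array([[p]],float),r['camera_matrix'],r['dist_coeffs'])[0,0]
    d=r['pose'][:3,:3]@np.array([u[0],u[1],1]);return r['pose'][:3,3],d/np.linalg.norm(d)
def plane(r,p,z):
    o,d=ray(r,p);return o+d*(z-o[2])/d[2]
def proj(r,P):
    T=np.linalg.inv(r['pose']);return cv2.projectPoints(np.array([P],float),cv2.Rodrigues(T[:3,:3])[0],T[:3,3],r['camera_matrix'],r['dist_coeffs'])[0][0,0]
def tri(rs,ps):
    A=np.zeros((3,3));b=np.zeros(3)
    R=[ray(r,p) for r,p in zip(rs,ps)]
    for o,d in R: M=np.eye(3)-np.outer(d,d);A+=M;b+=M@o
    X=np.linalg.solve(A,b);return X,[np.linalg.norm((np.eye(3)-np.outer(d,d))@(X-o)) for o,d in R]
def blob(r,seed,kind,w=20):
    x,y=map(int,seed);x0,y0=max(x-w,0),max(y-w,0);c=r['frame'][y0:y+w,x0:x+w]
    hsv=cv2.cvtColor(c,cv2.COLOR_BGR2HSV).astype(int);lab=cv2.cvtColor(c,cv2.COLOR_BGR2LAB).astype(float)
    H,S,V=hsv[...,0],hsv[...,1],hsv[...,2]
    if kind=='red': m=((H<8)|(H>170))&(S>110)
    elif kind=='brass': m=(H>8)&(H<28)&(S>110)
    elif kind=='dark': m=V<75
    else:
        bg=np.median(lab.reshape(-1,3),0);m=np.linalg.norm((lab-bg)*[.5,1,1],axis=2)>9
    m=cv2.morphologyEx(m.astype(np.uint8),cv2.MORPH_CLOSE,np.ones((3,3)))
    cs,_=cv2.findContours(m,cv2.RETR_EXTERNAL,cv2.CHAIN_APPROX_NONE)
    cs=max(cs,key=cv2.contourArea);e=cv2.fitEllipse(cv2.convexHull(cs)) if len(cs)>5 else None
    return (e[0][0]+x0,e[0][1]+y0),e[1],e[2],m
E
python3 - <<'E'
from h import *
t,s=load('top0'),load('scene0')
S={'bearing':((221,227),(354,182),'x'),'spacer':((227,169),(391,197),'brass'),'washer':((222,274),(324,173),'red'),'knob':((425,221),(264,270),'dark')}
for n,(a,b,k) in S.items():
    A=blob(t,a,k);B=blob(s,b,k,16 if k!='dark' else 20)
    X,res=tri([t,s],[A[0],B[0]]);print(n,np.round(A[0],1),np.round(A[1],1),np.round(B[0],1),np.round(B[1],1),'X',X.round(4),np.round(res,4))
# rough: drive
for p,z in(((318,222),.102),((294,222),.075),((341,233),.075)): print(plane(t,p,z).round(3))
def cr(r,x,y,w,h,W,H): return cv2.resize(r['frame'][y:y+h,x:x+w],(W,H),interpolation=cv2.INTER_CUBIC)
a=cr(t,150,140,130,195,400,600);b=cr(t,270,180,130,98,400,300);c=cr(t,395,180,130,98,400,300)
cv2.imwrite('pics/crop1.png',np.hstack([a,np.vstack([b,c])]))
E
```

```text
bearing [221.6 227.1] [23.7 24.8] [353.1 182.5] [13.9 18.2] X [0.5197 0.2295 0.0062] [0.0002 0.0002]
spacer [226.6 168.8] [15.9 16.5] [390.9 196.7] [11.8 12.9] X [0.6478 0.2196 0.0116] [0.0007 0.0007]
washer [221.2 274.6] [21.6 21.9] [323.2 172.7] [ 9.1 15.1] X [0.4168 0.2287 0.0049] [0.0003 0.0003]
knob [424.  221.1] [24.4 25.7] [263.7 271. ] [23.3 24.5] X [ 0.526  -0.2105  0.0142] [0.0003 0.0003]
[0.518 0.017 0.102]
[0.522 0.066 0.075]
[ 0.499 -0.028  0.075]
```

View pics/crop1.png

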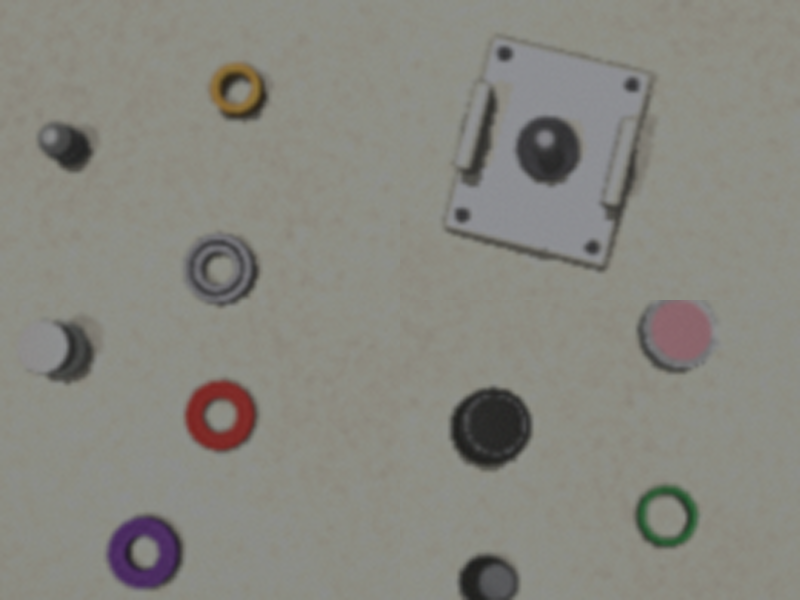

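The crop confirms the picks. Bearing: steel ring with dark seals at top (221,227); the purple ring at (197,319) is rejected. Spacer: the brass one at (227,169). Washer: red at (222,274). Knob: ribbed with a bright ring at (425,221), unlike the stepped camera tube at (424,271) or the green ring (481,250). The triangulated mid-heights of 6, 12, 5 and 14 mm match the 7, 10, 4 and 15 mm expected. The casting is yawed about -14° and the shaft is near (0.515, 0.018). I'll move over the bearing now.

```bash
python3 -m inch '[[1,0.0237,-0.0274,0,0],[1,0.0237,-0.0274,0,0],[1,0.0237,-0.0274,0,0],[1,0.0237,-0.0274,0,0],[1,0.0237,-0.0274,0,0],[1,0.0237,-0.0274,0,0],[1,0.0237,-0.0274,0,0],[1,0.0237,-0.0274,0,0],[1,0.0237,-0.0274,0,0],[1,0.0237,-0.0274,0,0],[1,0.0237,-0.0274,0,0],[1,0.0237,-0.0274,0,0],[1,0.0237,-0.0274,0,0],[1,0.0237,-0.0274,0,0],[1,0.0237,-0.0274,0,0],[1,0.0237,-0.0274,0,0],[1,0.0237,-0.0274,0,0],[1,0.0237,-0.0274,0,0],[1,0.0237,-0.0274,0,0],[1,0.0237,-0.0274,0,0]]' 50
python3 -m inch '[[1,0,0,0,-7],[1,0,0,0,-7],[1,0,0,0,-7],[1,0,0,0,-7],[1,0,0,0,-7],[1,0,0,0,-7],[1,0,0,0,-7],[1,0,0,0,-7],[1,0,0,0,0],[1,0,0,0,0]]'
python3 -c "
from h import *
r=grab('wrist','w1');print(r['pose'].round(3).tolist())"
```

```text
time: 1.82
ee_pos: [0.471, 0.0953, 0.2311]
eef_rot: [180.0, 0.0, 20.5]
wrist_force: [0.4, -0.3, -0.3]
gripper_width: 0.0854
gripper_force: 0.0
time: 2.65
ee_pos: [0.4708, 0.0934, 0.2311]
eef_rot: [-180.0, 0.0, 76.3]
wrist_force: [0.3, -0.3, -0.7]
gripper_width: 0.0853
gripper_force: 0.0
[[0.971, -0.229, -0.065, 0.486], [-0.238, -0.936, -0.258, 0.158], [-0.002, 0.266, -0.964, 0.373], [0.0, 0.0, 0.0, 1.0]]
```

View pics/w1.png

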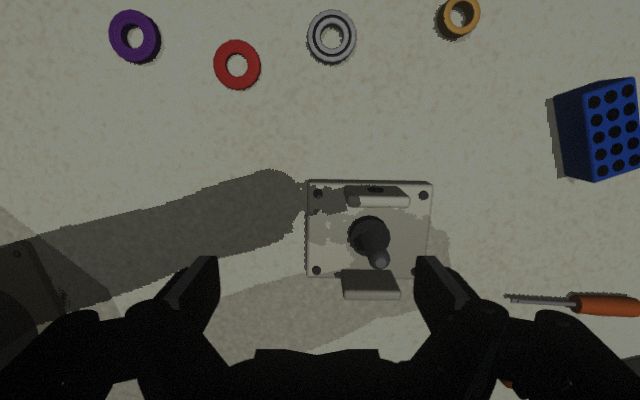

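The wrist view shows the bearing (331,37), washer (237,65), spacer (462,16), and shaft tip (380,258) on its hub (369,235). The plate edges line up with the image, so the yaw suits the channel. I'll step over the bearing and take a second view.

```bash
python3 -m inch '[[1,0.036,0.0038,0,0],[1,0.036,0.0038,0,0],[1,0.036,0.0038,0,0],[1,0.036,0.0038,0,0],[1,0,0,0,0],[1,0,0,0,0]]'
cat > m.py <<'E'
from h import *
def obj(r,X,kind,w=42):
    p=proj(r,X);return blob(r,p,kind,w)
E
python3 - <<'E'
from m import *
from cell import robot
a=load('w1');b=grab('wrist','w2');o=robot.get_obs()
for n,X,k in(('bearing',(.52,.2295,.007),'x'),('washer',(.417,.2287,.004),'red'),('spacer',(.648,.2196,.01),'brass')):
    try:
        A=obj(a,X,k);B=obj(b,X,k);Y,res=tri([a,b],[A[0],B[0]])
        print(n,np.round(A[0],1),np.round(A[1],1),np.round(B[0],1),np.round(B[1],1),Y.round(4),np.round(res,4))
    except Exception as e: print(n,e)
d=Y=None
A=obj(b,(.52,.2295,.007),'x');P=plane(b,A[0],.007);dl=P-np.array(o['ee_pos']);psi=np.radians(o['eef_rot'][2])
print(o['ee_pos'],o['eef_rot'],P,'tool',dl[0]*np.cos(psi)+dl[1]*np.sin(psi),dl[0]*np.sin(psi)-dl[1]*np.cos(psi))
E
```

```text
time: 3.2
ee_pos: [0.5198, 0.2313, 0.2309]
eef_rot: [-180.0, 0.0, 76.5]
wrist_force: [0.0, -0.0, -0.4]
gripper_width: 0.0855
gripper_force: 0.0
bearing [331.2  37.8] [51.4 58. ] [305.4 191.5] [72.1 79.8] [0.5098 0.2233 0.0471] [0.005 0.005]
washer [236.4  64.4] [46.2 50.4] [231.5 198. ] [40.5 43. ] [0.4156 0.2286 0.0039] [0.0001 0.0001]
spacer [458.7  15.7] [37.9 47.2] [431.8 160.9] [33.8 36.7] [0.6467 0.2187 0.0112] [0.0001 0.0001]
[0.51924206 0.23011523 0.23084594] [-1.79946769e+02  5.75895887e-02  7.64322119e+01] [0.50162694 0.21661819 0.007     ] tool -0.017252806243105687 -0.013957190010930879
```

View pics/w2.png

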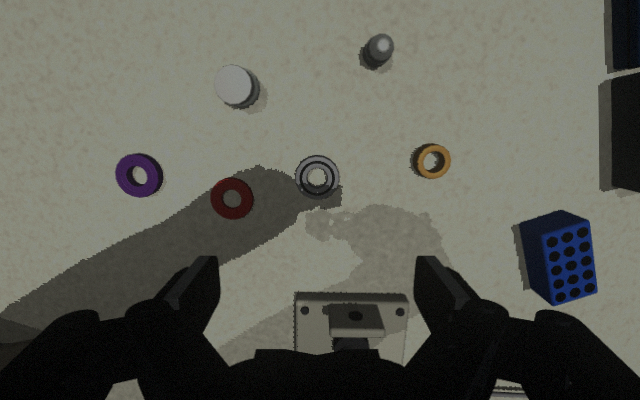

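w2: the bearing is at about (317,177) with the arm's shadow on it, which spoiled its mask. The washer (232,198; z 3.9 mm) and spacer (432,161; z 11 mm) came out right. I'll redo the bearing with circle edges.

Run:
```python
from m import *
from cell import robot
o=robot.get_obs();P=[]
a,b=load('w1'),load('w2')
for r,(x,y) in((a,(331,37)),(b,(317,177))):
    g=cv2.cvtColor(r['frame'],cv2.COLOR_BGR2GRAY)[max(y-34,0):y+34,x-34:x+34];g=cv2.resize(g,None,fx=4,fy=4,interpolation=cv2.INTER_CUBIC)
    c=cv2.HoughCircles(g,cv2.HOUGH_GRADIENT,1,30,param1=120,param2=18,minRadius=70,maxRadius=110)
    c=c[0][:3];print(c/4+[x-34,max(y-34,0),0]);P.append(c[0][:2]/4+[x-34,max(y-34,0)])
X,res=tri([a,b],P);print(X,res)
for z in(.007,.014):print(plane(b,P[1],z))
psi=np.radians(o['eef_rot'][2]);d=plane(b,P[1],.014)-o['ee_pos'];print('tool',d[0]*np.cos(psi)+d[1]*np.sin(psi),d[0]*np.sin(psi)-d[1]*np.cos(psi),d[2])
```

```text
[[333.875       35.875       18.60000038]
 [328.125       41.625       22.39999962]
 [326.375       31.625       18.5       ]]
[[316.625      177.875       23.02499962]
 [318.875      185.875       25.125     ]]
[0.51930245 0.22961006 0.01247106] [np.float64(0.0012483223316895379), np.float64(0.0012483223316892753)]
[0.5178884 0.2290503 0.007    ]
[0.51820283 0.23033027 0.014     ]
tool -3.476080945139052e-05 -0.001060672219898386 -0.2168459366225633
```

```bash
python3 -m inch '[[1,0,-0.001,0.036,0],[1,0,0,0.036,0],[1,0,0,0.036,0],[1,0,0,0.036,0],[1,0,0,0.036,0],[1,0,0,0.02,0],[1,0,0,0.015,0],[1,0,0,0.008,0],[1,0,0,0.005,0],[1,0,0,0,0]]'
python3 -m inch '[[0,0,0,0,0],[0,0,0,0,0],[0,0,0,0,0],[0,0,0,0,0],[0,0,0,0,0],[0,0,0,0,0],[0,0,0,0,0],[0,0,0,0,0]]' 50
```

```text
time: 4.08
ee_pos: [0.5181, 0.2292, 0.003]
eef_rot: [-179.9, 0.0, 76.4]
wrist_force: [0.5, 0.3, 0.4]
gripper_width: 0.0853
gripper_force: 0.0
time: 4.75
ee_pos: [0.5199, 0.2305, 0.0054]
eef_rot: [179.9, -0.1, 76.5]
wrist_force: [-1.3, -1.0, 7.6]
gripper_width: 0.0473
gripper_force: 50.1
```

```bash
python3 -m inch '[[0,0,0,-0.01,0],[0,0,0,-0.02,0],[0,0,0,-0.03,0],[0,0,0,-0.036,0],[0,0,0,-0.036,0],[0,0,0,-0.036,0],[0,0,0,0,0]]'
python3 -c "
from h import *
r=grab('wrist','w3')"
```

```text
time: 5.33
ee_pos: [0.5239, 0.2319, 0.1808]
eef_rot: [179.2, -0.5, 76.5]
wrist_force: [1.9, 0.6, -0.3]
gripper_width: 0.047
gripper_force: 51.7
```

View pics/w3.png

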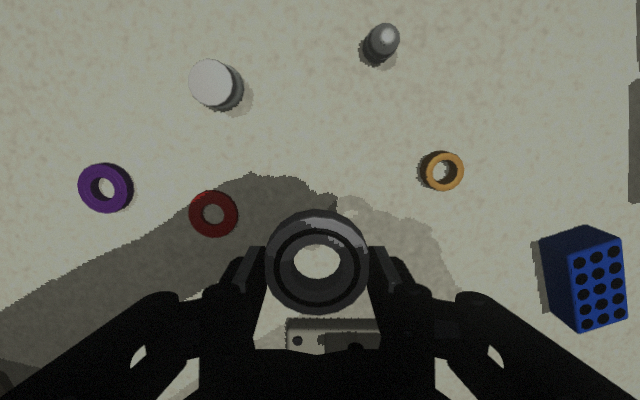

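w3: the bearing is held between the pads, centred near (317,261), with daylight through its bore at (317,257). I'll check its offset from the TCP and its tilt.

```bash
cat > held.py <<'E'
from m import *
import sys
def bore(r,win,thr=None):
    # bright daylight seen through the bore inside window (x0,y0,x1,y1)
    x0,y0,x1,y1=win;g=cv2.cvtColor(r['frame'],cv2.COLOR_BGR2GRAY)[y0:y1,x0:x1]
    t,m=cv2.threshold(g,thr or 0,255,cv2.THRESH_BINARY+(0 if thr else cv2.THRESH_OTSU))
    cs,_=cv2.findContours(m,cv2.RETR_EXTERNAL,cv2.CHAIN_APPROX_NONE);return [(np.array(cv2.fitEllipse(c)[0])+[x0,y0],cv2.fitEllipse(c)[1:]) for c in cs if len(c)>30]
E
python3 - <<'E'
from held import *
from cell import robot
o=robot.get_obs();r=load('w3');print(o['ee_pos'],o['eef_rot'])
T=np.eye(4)
from scipy.spatial.transform import Rotation as R
M=R.from_euler('xyz',o['eef_rot'],degrees=True).as_matrix();p=np.array(o['ee_pos'])
print('cam in tool',(M.T@(r['pose'][:3,3]-p)).round(4))
for b in bore(r,(285,225,350,290)): print('bore',b)
a=np.linspace(0,2*np.pi,72,endpoint=False);im=r['frame'].copy()
for zo,col in((-.004,(0,255,0)),(-.018,(0,0,255))):
  for rad in(.025,.0115):
    pts=np.array([proj(r,p+M@np.array([rad*np.cos(t),rad*np.sin(t),zo])) for t in a])
    print(zo,rad,pts.min(0).round(1),pts.max(0).round(1),pts.mean(0).round(1))
    for q in pts: cv2.circle(im,tuple(int(v) for v in q.round()),0,col,-1)
cv2.imwrite('pics/c3.png',cv2.resize(im[170:350,210:430],None,fx=3.3,fy=3.3,interpolation=cv2.INTER_CUBIC))
E
```

```text
[0.52242366 0.23141157 0.1773893 ] [179.43932786  -0.34098838  76.4545577 ]
cam in tool [ 0.0667 -0.0002 -0.1451]
bore (array([316.50619316, 260.93946457]), ((33.52732849121094, 44.830623626708984), 89.41275024414062))
bore (array([335.15214539, 241.20746231]), ((3.8213040828704834, 17.214048385620117), 120.24158477783203))
bore (array([333.90922165, 230.44520473]), ((13.14257526397705, 40.37064743041992), 97.001220703125))
-0.004 0.025 [263.  211.9] [369.1 309.4] [316.1 261.7]
-0.004 0.0115 [291.6 240. ] [340.5 284.8] [316.1 262.6]
-0.018 0.025 [257.9 221.6] [374.3 327. ] [316.1 275.6]
-0.018 0.0115 [289.4 252.2] [342.9 300.6] [316.1 276.7]
```

View pics/c3.png

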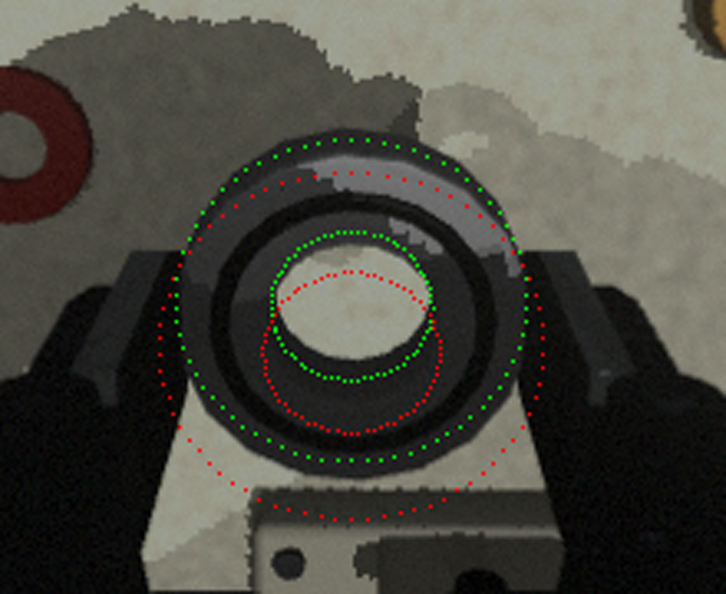

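The bearing sits level and centred in tool y: the bore column is 316.5 and the TCP projects to 316.1. It is within about 1 mm in x, with its underside about 4-5 mm beyond the TCP. Next I'll locate the shaft.

Run:
```python
from held import *
from cell import robot
w,t,s=load('w1'),load('top0'),load('scene0')
print('tip w1',plane(w,(380,258),.102),'hubtop centre w1',plane(w,(369,235),.04))
print('tip top',plane(t,(317.1,223.4),.102))
print('tri w1+scene tip',tri([w,s],[(380,258),(313.5,192)]))
# fine crops data: local bright/dark around tip in w1
im=w['frame'];cv2.imwrite('pics/c4.png',np.hstack([cv2.resize(im[170:310,300:440],(500,500),interpolation=cv2.INTER_CUBIC),cv2.resize(s['frame'][180:230,290:340],(300,300),interpolation=cv2.INTER_CUBIC).repeat(1,0)[:300].copy() if False else cv2.resize(s['frame'][175:235,290:326],(300,500),interpolation=cv2.INTER_CUBIC)]))
o=robot.get_obs();print(o['ee_pos'])
```

```text
tip w1 [0.51129627 0.02397987 0.102     ] hubtop centre w1 [0.51062931 0.02281936 0.04      ]
tip top [0.51576827 0.01875317 0.102     ]
tri w1+scene tip (array([0.51277118, 0.02066919, 0.09441176]), [np.float64(0.0008645736444463227), np.float64(0.0008645736444462518)])
[0.52242366 0.23141157 0.1773893 ]
```

View pics/c4.png

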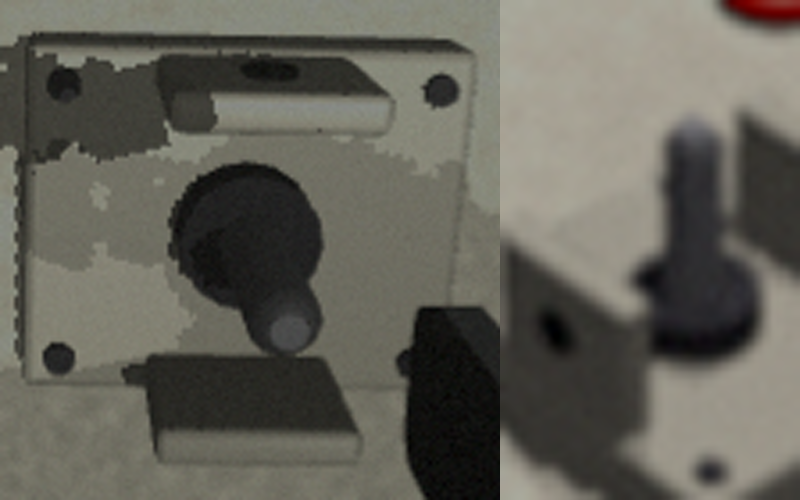

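c4: the tip's flat is at about (381.5,262.7) and the hub at (369,236) in w1. The shaft tip in the scene view is at about (313,190). I'll carry the bearing past the shaft so the wrist camera looks straight down on it, and measure again.

```bash
python3 -m inch '[[0,-0.02,0.003,0,0],[0,-0.0335,0.005,0,0],[0,-0.0335,0.005,0,0],[0,-0.0335,0.005,0,0],[0,-0.0335,0.005,0,0],[0,-0.0335,0.005,0,0],[0,-0.0335,0.005,0,0],[0,-0.03,0.004,0,0],[0,-0.015,0.002,0,0],[0,0,0,0,0],[0,0,0,0,0]]'
python3 - <<'E'
from held import *
from cell import robot
w=load('w1');print('tip w1',plane(w,(381.5,262.7),.102))
r=grab('wrist','w5');o=robot.get_obs();print(o['ee_pos'],o['eef_rot'],r['pose'][:3,3])
q=proj(r,(.512,.021,.04)).round().astype(int);qt=proj(r,(.512,.021,.102));print(q,qt)
hsv=cv2.cvtColor(r['frame'],cv2.COLOR_BGR2HSV);x0,y0=q-70;c=hsv[max(y0,0):q[1]+70,x0:q[0]+70,2]
t,m=cv2.threshold(c,0,255,cv2.THRESH_OTSU+cv2.THRESH_BINARY_INV);print('otsu',t)
for k in cv2.findContours(m,cv2.RETR_EXTERNAL,cv2.CHAIN_APPROX_NONE)[0]:
    if cv2.contourArea(k)>80: print(cv2.contourArea(k),cv2.boundingRect(k+[[x0,max(y0,0)]]),np.add(cv2.minEnclosingCircle(k)[0],[x0,max(y0,0)]),cv2.minEnclosingCircle(k)[1])
cv2.imwrite('pics/c5.png',cv2.resize(r['frame'][max(q[1]-80,0):q[1]+150,q[0]-120:q[0]+120],None,fx=2.5,fy=2.5,interpolation=cv2.INTER_CUBIC));print(q[0]-120,max(q[1]-80,0))
E
```

```text
time: 6.3
ee_pos: [0.4931, -0.0379, 0.1703]
eef_rot: [-179.9, -0.0, 76.3]
wrist_force: [0.2, 0.2, -0.5]
gripper_width: 0.0473
gripper_force: 51.7
tip w1 [0.51175926 0.01910456 0.102     ]
[ 0.49326873 -0.03723421  0.17045771] [-1.79886274e+02 -3.61831017e-02  7.64112150e+01] [0.50798581 0.02645447 0.31190303]
[324 121] [325.88706796 122.67433358]
otsu 109.0
95.0 (382, 172, 12, 12) [386.80000305 178.        ] 6.280224323272705
1333.5 (254, 170, 112, 21) [309.41891861 180.5       ] 56.22737503051758
2319.5 (295, 96, 56, 56) [321.91440582 123.79749298] 28.488204956054688
1247.0 (258, 51, 111, 24) [313.  55.] 55.145362854003906
204 41
```

View pics/c5.png

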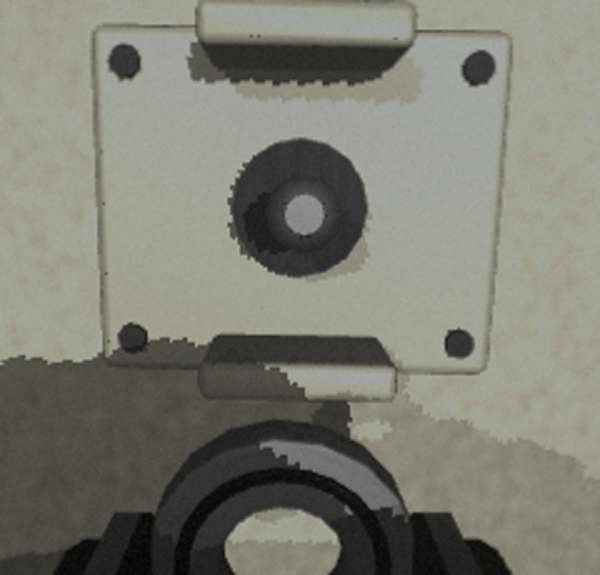

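c5: looking straight down, the tip disc is at about (325.6,126.6), concentric with the hub at (324,124). The held bearing is visible at the bottom. I'll compute the offset to the shaft axis.

```bash
cat > shaft.py <<'E'
from held import *
from scipy.spatial.transform import Rotation as R
def tip(r,guess=(.512,.0205,.102)):
    q=proj(r,guess).round().astype(int);v=cv2.cvtColor(r['frame'],cv2.COLOR_BGR2GRAY)[q[1]-16:q[1]+16,q[0]-16:q[0]+16]
    t,m=cv2.threshold(v,0,255,cv2.THRESH_OTSU+cv2.THRESH_BINARY);n,_,st,ce=cv2.connectedComponentsWithStats(m)
    k=[i for i in range(1,n) if 40<st[i,4]<300];i=min(k,key=lambda i:np.hypot(*(ce[i]-16)))
    return ce[i]+q-16,st[i]
def totool(o,P,tcp=None):
    M=R.from_euler('xyz',o['eef_rot'],degrees=True).as_matrix();return M.T@(np.array(P)-(o['ee_pos'] if tcp is None else tcp))
E
python3 - <<'E'
from shaft import *
from cell import robot
r=load('w5');o=robot.get_obs();p,st=tip(r);P=plane(r,p,.102);H=plane(r,(324,124.2),.04);print(p,st,P,H)
X=tri([load('w1'),r],[(381.5,262.7),p]);print('tri',X)
M=R.from_euler('xyz',o['eef_rot'],degrees=True).as_matrix()
print('cam',M.T@(r['pose'][:3,3]-o['ee_pos']))
for n,Q in(('tip',P),('hub',H)):print(n,totool(o,Q).round(4), 'from cam-based tcp',(M.T@(Q-r['pose'][:3,3])+[.0667,0,-.1415]).round(4))
E
```

```text
[325.34653465 126.23267327] [  8  11  16  17 202] [0.51117451 0.0189713  0.102     ] [0.51142649 0.01857984 0.04      ]
tri (array([0.51147074, 0.01901915, 0.10192918]), [np.float64(0.0002994064147301068), np.float64(0.0002994064147298649)])
cam [ 0.06545296 -0.00093933 -0.14140243]
tip [0.0588 0.0043 0.0685] from cam-based tcp [0.06   0.0053 0.0684]
hub [0.0584 0.0048 0.1305] from cam-based tcp [0.0597 0.0057 0.1304]
```

Triangulated tip height is 101.9 mm, as specified, and the axis is at (0.5113, 0.0188). I'll move over the shaft and lower to just above the tip.

```bash
python3 -m inch '[[0,0.015,0.0013,0,0],[0,0.025,0.002,0,0],[0,0.014,0.001,0,0],[0,0.005,0.001,0,0],[0,0,0,0.02,0],[0,0,0,0.022,0],[0,0,0,0.01,0],[0,0,0,0,0],[0,0,0,0,0]]'
python3 - <<'E'
from shaft import *
from cell import robot
r=grab('wrist','w6');o=robot.get_obs();print(o['ee_pos'],o['eef_rot'])
print('tip proj',proj(r,(.5113,.0188,.102)))
M=R.from_euler('xyz',o['eef_rot'],degrees=True).as_matrix()
A=(.5113,.0188,.102);print((M.T@(np.array(A)-r['pose'][:3,3])+[.066,0,-.1415]).round(4),totool(o,A).round(4))
for b in bore(r,(270,215,365,310)): print('bore',b)
E
```

```text
time: 7.1
ee_pos: [0.5122, 0.0188, 0.1187]
eef_rot: [-179.9, 0.0, 76.5]
wrist_force: [-0.1, -0.4, -1.0]
gripper_width: 0.0469
gripper_force: 51.7
[0.51329695 0.01855876 0.11970404] [ 1.79993107e+02 -1.41393882e-03  7.64594572e+01]
tip proj [317.0537968  247.18287201]
[-0.0004 -0.0002  0.0168] [-0.0002 -0.002   0.0177]
bore (array([280.50344372, 306.03386688]), ((6.494747161865234, 26.425891876220703), 91.08191680908203))
bore (array([356.70658112, 302.65641022]), ((15.145498275756836, 25.64103126525879), 54.76823806762695))
bore (array([327.0698204 , 257.18423843]), ((10.325231552124023, 31.483749389648438), 84.034423828125))
bore (array([339.28715515, 229.49481487]), ((13.05260944366455, 60.917808532714844), 117.22956848144531))
bore (array([275.36279869, 220.99706936]), ((12.526427268981934, 21.715505599975586), 39.95643997192383))
```

```bash
python3 -m inch '[[0,0,0,0.008,0],[0,0,0,0.006,0],[0,0,0,0.006,0],[0,0,0,0.006,0],[0,0,0,0,0]]'
```

```text
time: 7.57
ee_pos: [0.5119, 0.0185, 0.0918]
eef_rot: [-179.8, 0.0, 76.4]
wrist_force: [-0.3, -0.1, -1.6]
gripper_width: 0.0469
gripper_force: 51.7
```

```bash
python3 -m inch '[[0,0,0,0.008,0],[0,0,0,0.008,0],[0,0,0,0.008,0],[0,0,0,0.008,0],[0,0,0,0.005,0],[0,0,0,0.004,0],[0,0,0,0,0]]'
```

```text
time: 8.15
ee_pos: [0.5122, 0.0185, 0.0511]
eef_rot: [-179.9, 0.0, 76.4]
wrist_force: [-0.5, -0.1, -1.2]
gripper_width: 0.0469
gripper_force: 51.7
```

```bash
python3 -m inch '[[0,0,0,0.002,0],[0,0,0,0.002,0],[0,0,0,0,0]]';python3 -m inch '[[0,0,0,0.001,0],[0,0,0,0.001,0],[0,0,0,0,0]]'; python3 -m inch '[[0,0,0,0.001,0],[0,0,0,0.001,0],[0,0,0,0,0]]'
```

```text
time: 8.4
ee_pos: [0.5132, 0.0184, 0.0483]
eef_rot: [180.0, -0.0, 76.4]
wrist_force: [-0.3, -0.5, -1.5]
gripper_width: 0.0468
gripper_force: 51.7
time: 8.65
ee_pos: [0.5132, 0.0184, 0.0463]
eef_rot: [180.0, 0.0, 76.4]
wrist_force: [0.7, -0.2, -1.0]
gripper_width: 0.0471
gripper_force: 51.7
time: 8.9
ee_pos: [0.5134, 0.0184, 0.0454]
eef_rot: [180.0, 0.0, 76.4]
wrist_force: [-3.1, -0.1, 6.7]
gripper_width: 0.047
gripper_force: 52.6
```

The bearing touches down at TCP z ≈ 45 mm with 8 N, which is the hub height of 40 mm plus the 5 mm held. I'll release, rise and go to the spacer.

```bash
python3 -m inch '[[0.7,0,0,0,0],[1,0,0,0,0],[1,0,0,0,0],[1,0,0,0,0],[1,0,0,0,0],[1,0,0,-0.03,0],[1,0,0,-0.035,0],[1,0,0,-0.035,0],[1,0,0,-0.035,0],[1,0,0,-0.02,0]]'
python3 -m inch '[[1,0.0323,0.0121,0,0],[1,0.0323,0.0121,0,0],[1,0.0323,0.0121,0,0],[1,0.0323,0.0121,0,0],[1,0.0323,0.0121,0,0],[1,0.0323,0.0121,0,0],[1,0.0323,0.0121,0,0],[1,0,0,0,0],[1,0,0,0,0]]'
cat > look.py <<'E'
from shaft import *
from cell import robot
def look(tag,n,X,k,h,other):
    r=grab('wrist',tag);o=robot.get_obs();B=obj(r,X,k);a=load(other);A=obj(a,X,k)
    Y,res=tri([a,r],[A[0],B[0]]);P=plane(r,B[0],h)
    M=R.from_euler('xyz',o['eef_rot'],degrees=True).as_matrix()
    print(n,'px',np.round(B[0],1),np.round(B[1],1),'tri',Y.round(4),np.round(res,4),'plane',P.round(4),'tool',(M.T@(P-r['pose'][:3,3])+[.066,0,-.1415]).round(4),'obs',np.round(o['ee_pos'],4))
E
python3 -c "
from look import *
look('w7','spacer',(.6467,.2187,.01),'brass',.01,'w2')"
```

```text
time: 9.73
ee_pos: [0.515, 0.0183, 0.2035]
eef_rot: [179.7, -0.0, 76.4]
wrist_force: [0.6, -0.5, 1.1]
gripper_width: 0.0858
gripper_force: 0.0
time: 10.48
ee_pos: [0.6489, 0.2198, 0.1983]
eef_rot: [-180.0, 0.0, 76.6]
wrist_force: [-0.6, -1.1, 0.1]
gripper_width: 0.0853
gripper_force: 0.0
spacer px [316.  183.5] [36.5 37.6] tri [0.6466 0.2188 0.0117] [0. 0.] plane [0.6465 0.2185 0.01  ] tool [-0.0017 -0.0005  0.1884] obs [0.6481 0.2187 0.1984]
```

```bash
python3 -m inch '[[1,-0.0015,0,0.035,0],[1,0,0,0.036,0],[1,0,0,0.036,0],[1,0,0,0.036,0],[1,0,0,0.025,0],[1,0,0,0.015,0],[1,0,0,0.007,0],[1,0,0,0.004,0],[1,0,0,0,0]]'
python3 -m inch '[[0,0,0,0,0],[0,0,0,0,0],[0,0,0,0,0],[0,0,0,0,0],[0,0,0,0,0],[0,0,0,0,0],[0,0,0,0,0],[0,0,0,0,0]]' 50
```

```text
time: 11.28
ee_pos: [0.6478, 0.2161, 0.0054]
eef_rot: [-180.0, 0.0, 76.4]
wrist_force: [0.4, -0.5, -0.4]
gripper_width: 0.0852
gripper_force: 0.0
time: 11.95
ee_pos: [0.6493, 0.2172, 0.0072]
eef_rot: [179.9, -0.1, 76.4]
wrist_force: [-1.6, -0.5, 6.2]
gripper_width: 0.0364
gripper_force: 49.3
```

```bash
python3 -m inch '[[0,0,0,-0.01,0],[0,0,0,-0.025,0],[0,0,0,-0.035,0],[0,0,0,-0.036,0],[0,0,0,-0.034,0],[0,-0.0323,-0.0121,0,0],[0,-0.0323,-0.0121,0,0],[0,-0.0323,-0.0121,0,0],[0,-0.0323,-0.0121,0,0],[0,-0.0323,-0.0121,0,0],[0,-0.0323,-0.0121,0,0],[0,-0.0303,-0.0121,0,0],[0,0,0,0,0],[0,0,0,0,0]]'
cat > al.py <<'E'
from look import *
def al(tag,kind,w,zc,rad,box=(230,180,410,330)):
    r=grab('wrist',tag);o=robot.get_obs()
    M=R.from_euler('xyz',o['eef_rot'],degrees=True).as_matrix();C=r['pose'][:3,3]-M@np.array([.066,0,-.1415]);print('obs',np.round(o['ee_pos'],4),'camtcp',C.round(4))
    A=np.array((.5113,.0188,.102));print('axis rel tool',(M.T@(A-C)).round(4))
    x0,y0,x1,y1=box;c=r['frame'][y0:y1,x0:x1];hsv=cv2.cvtColor(c,cv2.COLOR_BGR2HSV);H,S,V=[hsv[...,i].astype(int) for i in range(3)]
    m={'brass':(H>8)&(H<30)&(S>90),'red':((H<8)|(H>170))&(S>100)}[kind].astype(np.uint8)
    k=max(cv2.findContours(m,cv2.RETR_EXTERNAL,cv2.CHAIN_APPROX_NONE)[0],key=cv2.contourArea);b=cv2.boundingRect(k);print('seen x',b[0]+x0,b[0]+b[2]+x0,'y',b[1]+y0,b[1]+b[3]+y0)
    a=np.linspace(0,2*np.pi,90)
    pts=np.array([proj(r,C+M@np.array([rad*np.cos(t),rad*np.sin(t),z])) for z in zc for t in a]);print('expected',pts.min(0).round(1),pts.max(0).round(1))
    return r
E
python3 -c "
from al import *
al('w8','brass',0,(.006,-.014),.019)"
```

```text
time: 13.12
ee_pos: [0.5122, 0.0179, 0.1457]
eef_rot: [180.0, -0.0, 76.3]
wrist_force: [-0.1, 0.5, -0.8]
gripper_width: 0.0365
gripper_force: 50.1
obs [0.5133 0.0187 0.1459] camtcp [0.5115 0.0183 0.1458]
axis rel tool [ 0.0004 -0.0003  0.0438]
seen x 274 360 y 216 306
expected [273.2 217.9] [361.5 312.6]
```

```bash
python3 -m inch '[[0,0,0,0.012,0],[0,0,0,0.015,0],[0,0,0,0.008,0],[0,0,0,0.006,0],[0,0,0,0.006,0],[0,0,0,0.006,0],[0,0,0,0,0]]'; python3 -m inch '[[0,0,0,0.008,0],[0,0,0,0.008,0],[0,0,0,0.007,0],[0,0,0,0.003,0],[0,0,0,0,0]]'
```

```text
time: 13.75
ee_pos: [0.5125, 0.0191, 0.0911]
eef_rot: [-179.9, 0.0, 76.5]
wrist_force: [-0.1, -1.6, -0.7]
gripper_width: 0.0359
gripper_force: 50.1
time: 14.17
ee_pos: [0.5126, 0.019, 0.0651]
eef_rot: [-179.9, -0.0, 76.4]
wrist_force: [-0.9, -1.9, -2.2]
gripper_width: 0.0363
gripper_force: 50.1
```

```bash
python3 -m inch '[[0,0,0,0.002,0],[0,0,0,0.001,0],[0,0,0,0,0]]';python3 -m inch '[[0,0,0,0.001,0],[0,0,0,0.001,0],[0,0,0,0,0]]'; python3 -m inch '[[0,0,0,0.001,0],[0,0,0,0,0],[0,0,0,0,0]]'
```

```text
time: 14.42
ee_pos: [0.5131, 0.0187, 0.0632]
eef_rot: [-180.0, 0.0, 76.4]
wrist_force: [-1.7, -2.6, -1.2]
gripper_width: 0.036
gripper_force: 50.2
time: 14.67
ee_pos: [0.5133, 0.0186, 0.0614]
eef_rot: [180.0, 0.0, 76.4]
wrist_force: [-3.4, -3.2, -0.1]
gripper_width: 0.0363
gripper_force: 50.3
time: 14.92
ee_pos: [0.5134, 0.0186, 0.0612]
eef_rot: [180.0, 0.1, 76.4]
wrist_force: [-4.8, -4.5, 5.7]
gripper_width: 0.0363
gripper_force: 50.8
```

```bash
python3 -m inch '[[0,0,0,0.001,0],[0,0,0,0,0]]'; python3 -m inch '[[0.7,0,0,0,0],[1,0,0,0,0],[1,0,0,0,0],[1,0,0,0,0],[1,0,0,0,0],[1,0,0,-0.03,0],[1,0,0,-0.035,0],[1,0,0,-0.035,0],[1,0,0,-0.035,0],[1,0,0,0,0]]'
```

```text
time: 15.08
ee_pos: [0.5134, 0.0185, 0.061]
eef_rot: [180.0, 0.1, 76.4]
wrist_force: [-8.0, -3.9, 12.3]
gripper_width: 0.0364
gripper_force: 51.4
time: 15.92
ee_pos: [0.5186, 0.0187, 0.202]
eef_rot: [179.2, -0.1, 76.5]
wrist_force: [2.0, 0.5, 0.6]
gripper_width: 0.0855
gripper_force: 0.0
```

The spacer is seated on the bearing: firm contact at TCP 61 mm, and 12 N with no further travel. Next is the washer.

```bash
python3 -m inch '[[1,0.026,-0.0204,0,0],[1,0.026,-0.0204,0,0],[1,0.026,-0.0204,0,0],[1,0.026,-0.0204,0,0],[1,0.026,-0.0204,0,0],[1,0.026,-0.0204,0,0],[1,0.026,-0.0204,0,0],[1,0,0,0,0],[1,0,0,0,0]]'
python3 -c "
from look import *
look('w9','washer',(.4156,.2286,.004),'red',.006,'w1')"
```

```text
time: 16.67
ee_pos: [0.4163, 0.2307, 0.194]
eef_rot: [-180.0, -0.0, 76.7]
wrist_force: [-0.3, 0.0, -0.3]
gripper_width: 0.0854
gripper_force: 0.0
washer px [317.6 183.6] [47.  47.5] tri [0.4156 0.2287 0.004 ] [0.0001 0.0001] plane [0.4158 0.2291 0.006 ] tool [-0.0017  0.0009  0.1881] obs [0.4169 0.2297 0.1941]
```

The washer is only 8 mm thick and the tips stand back when open, so I'll pre-close to about 60 mm and feel for the bench.

```bash
python3 -m inch '[[0.7,-0.0017,0.0009,0.035,0],[0.7,0,0,0.036,0],[0.7,0,0,0.036,0],[0.7,0,0,0.036,0],[0.7,0,0,0.025,0],[0.7,0,0,0.012,0],[0.7,0,0,0.006,0],[0.7,0,0,0.002,0],[0.7,0,0,0,0],[0.7,0,0,0,0]]' 40
python3 -m inch '[[0.7,0,0,0.002,0],[0.7,0,0,0.002,0],[0.7,0,0,0,0]]'
python3 -m inch '[[0.7,0,0,0.002,0],[0.7,0,0,0,0]]'
```

```text
time: 17.55
ee_pos: [0.4191, 0.2275, 0.0074]
eef_rot: [179.9, -0.1, 76.4]
wrist_force: [-0.5, 0.5, -0.3]
gripper_width: 0.0599
gripper_force: 0.0
time: 17.8
ee_pos: [0.418, 0.2277, 0.0028]
eef_rot: [179.9, -0.0, 76.4]
wrist_force: [1.0, -0.7, -0.5]
gripper_width: 0.0599
gripper_force: 0.0
time: 17.97
ee_pos: [0.4175, 0.2275, 0.0003]
eef_rot: [180.0, -0.0, 76.5]
wrist_force: [-0.8, 0.1, -0.2]
gripper_width: 0.0599
gripper_force: 0.0
```

```bash
python3 -m inch '[[0.7,0,0,0.002,0],[0.7,0,0,0,0]]'
python3 -m inch '[[0.7,0,0,0.0015,0],[0.7,0,0,0,0]]'
python3 -c "
from look import *
look('w10','washer',(.4156,.2286,.004),'red',.006,'w9')"
```

```text
time: 18.13
ee_pos: [0.4173, 0.2275, -0.0019]
eef_rot: [-180.0, 0.0, 76.5]
wrist_force: [-0.1, -0.0, -0.0]
gripper_width: 0.06
gripper_force: 0.0
time: 18.3
ee_pos: [0.4174, 0.2274, -0.0034]
eef_rot: [-180.0, 0.0, 76.4]
wrist_force: [-1.0, -0.3, 0.6]
gripper_width: 0.06
gripper_force: 0.0
washer px [315.2 264.8] [106.  110.1] tri [0.4156 0.2282 0.0019] [0.0001 0.0001] plane [0.4162 0.2301 0.006 ] tool [ 0.0022 -0.0007 -0.0094] obs [ 0.4174  0.2274 -0.0034]
```

```bash
python3 -m inch '[[0.7,0,0,0.0015,0],[0.7,0,0,0,0]]'
python3 -m inch '[[0.7,0,0,0.001,0],[0.7,0,0,0,0]]' | grep -E "pos|wrist"
```

```text
time: 18.52
ee_pos: [0.4174, 0.2274, -0.0049]
eef_rot: [-180.0, 0.0, 76.4]
wrist_force: [-0.6, 0.6, -0.3]
gripper_width: 0.0599
gripper_force: 0.0
ee_pos: [0.4176, 0.2275, -0.005]
wrist_force: [-1.7, -1.1, 6.7]
```

The tips touch the bench at TCP -5 mm with a 60 mm opening. I'll rise 4 mm and close.

```bash
python3 -m inch '[[0.7,0.001,0,-0.004,0],[0,0,0,0,0],[0,0,0,0,0],[0,0,0,0,0],[0,0,0,0,0],[0,0,0,0,0],[0,0,0,0,0]]' 40
python3 -m inch '[[0,0,0,-0.01,0],[0,0,0,-0.02,0],[0,0,0,-0.035,0],[0,0,0,-0.036,0],[0,0,0,-0.036,0],[0,0,0,-0.01,0],[0,0,0,0,0],[0,0,0,0,0]]'
python3 -c "
from al import *
al('w11','red',0,(0.002,-.006),.025)"
```

```text
time: 19.27
ee_pos: [0.4185, 0.2288, -0.0004]
eef_rot: [179.9, -0.0, 76.5]
wrist_force: [-3.1, -0.5, 10.7]
gripper_width: 0.048
gripper_force: 39.3
time: 19.93
ee_pos: [0.418, 0.2286, 0.1456]
eef_rot: [179.9, -0.0, 76.4]
wrist_force: [-0.0, 0.2, 0.1]
gripper_width: 0.0477
gripper_force: 41.3
obs [0.4168 0.228  0.1442] camtcp [0.4166 0.2288 0.1458]
axis rel tool [-0.1819  0.1413  0.0438]
seen x 263 370 y 213 316
expected [260.9 208.8] [371.1 314.6]
```

```bash
python3 -m inch '[[0,-0.0259,0.0202,0,0],[0,-0.0259,0.0202,0,0],[0,-0.0259,0.0202,0,0],[0,-0.0259,0.0202,0,0],[0,-0.0259,0.0202,0,0],[0,-0.0259,0.0202,0,0],[0,-0.0259,0.0202,0,0],[0,0,0,0,0],[0,0,0,0,0]]'
python3 -c "
from al import *
al('w12','red',0,(0,-.008),.025)"
```

```text
time: 20.73
ee_pos: [0.5115, 0.0179, 0.1428]
eef_rot: [-179.7, 0.0, 76.3]
wrist_force: [0.3, 0.8, -0.5]
gripper_width: 0.0475
gripper_force: 41.3
obs [0.5108 0.0189 0.1429] camtcp [0.5106 0.0183 0.1428]
axis rel tool [0.0007 0.0008 0.0408]
seen x 264 371 y 213 316
expected [261.1 209.4] [372.7 316.4]
```

```bash
python3 -m inch '[[0,0.001,0.0007,0.01,0],[0,0,0,0.015,0],[0,0,0,0.01,0],[0,0,0,0.006,0],[0,0,0,0.006,0],[0,0,0,0.004,0],[0,0,0,0,0]]'; python3 -m inch '[[0,0,0,0.005,0],[0,0,0,0.005,0],[0,0,0,0.003,0],[0,0,0,0.002,0],[0,0,0,0,0]]'
```

```text
time: 21.37
ee_pos: [0.5129, 0.0203, 0.0934]
eef_rot: [-179.9, 0.0, 76.5]
wrist_force: [0.9, 0.3, -0.3]
gripper_width: 0.0472
gripper_force: 41.3
time: 21.78
ee_pos: [0.5135, 0.0198, 0.0789]
eef_rot: [-180.0, 0.0, 76.4]
wrist_force: [0.4, -0.5, 0.2]
gripper_width: 0.0476
gripper_force: 41.3
```

```bash
python3 -m inch '[[0,0,0,0.002,0],[0,0,0,0.001,0],[0,0,0,0,0]]';python3 -m inch '[[0,0,0,0.001,0],[0,0,0,0,0]]'; python3 -m inch '[[0,0,0,0.001,0],[0,0,0,0,0]]';python3 -m inch '[[0,0,0,0.001,0],[0,0,0,0,0]]'
```

```text
time: 22.03
ee_pos: [0.5137, 0.0199, 0.0762]
eef_rot: [180.0, -0.0, 76.4]
wrist_force: [-0.3, -0.0, -0.6]
gripper_width: 0.0477
gripper_force: 41.3
time: 22.2
ee_pos: [0.5138, 0.0198, 0.0753]
eef_rot: [180.0, -0.0, 76.4]
wrist_force: [0.1, 0.4, -0.1]
gripper_width: 0.0476
gripper_force: 41.3
time: 22.37
ee_pos: [0.5136, 0.0199, 0.0742]
eef_rot: [-180.0, 0.0, 76.4]
wrist_force: [-0.4, 0.3, -0.1]
gripper_width: 0.0476
gripper_force: 41.3
time: 22.53
ee_pos: [0.5138, 0.0198, 0.0737]
eef_rot: [180.0, 0.0, 76.4]
wrist_force: [-0.6, 0.2, 3.9]
gripper_width: 0.0479
gripper_force: 41.6
```

```bash
python3 -m inch '[[0,0,0,0.001,0],[0,0,0,0,0]]'|grep -E 'pos|wrist'; python3 -m inch '[[0.7,0,0,0,0],[1,0,0,0,0],[1,0,0,0,0],[1,0,0,0,0],[1,0,0,0,0],[1,0,0,-0.03,0],[1,0,0,-0.035,0],[1,0,0,-0.035,0],[1,0,0,-0.03,0]]'
python3 -m inch '[[1,-0.0315,0.0097,0,0],[1,-0.0315,0.0097,0,0],[1,-0.0315,0.0097,0,0],[1,-0.0315,0.0097,0,0],[1,-0.0315,0.0097,0,0],[1,-0.0315,0.0097,0,0],[1,-0.0315,0.0097,0,0],[1,0,0,0,0],[1,0,0,0,0]]'
cat > kn.py <<'E'
from al import *
r=grab('wrist','w13');o=robot.get_obs()
M=R.from_euler('xyz',o['eef_rot'],degrees=True).as_matrix();C=r['pose'][:3,3]-M@np.array([.066,0,-.1415]);K=np.array((.526,-.2105,.03))
q=proj(r,K).round().astype(int);print('C',C,'guess px',q)
w=60;c=r['frame'][q[1]-w:q[1]+w,q[0]-w:q[0]+w];g=cv2.cvtColor(c,cv2.COLOR_BGR2GRAY);t,m=cv2.threshold(g,0,255,cv2.THRESH_OTSU+cv2.THRESH_BINARY_INV);print('otsu',t)
for k in cv2.findContours(m,cv2.RETR_EXTERNAL,cv2.CHAIN_APPROX_NONE)[0]:
    if cv2.contourArea(k)>200: print('dark',cv2.contourArea(k),cv2.boundingRect(k+[q-w]))
# bright ring inside dark
t2,e=cv2.threshold(cv2.morphologyEx(g,cv2.MORPH_TOPHAT,np.ones((5,5))),12,255,cv2.THRESH_BINARY)
hc=cv2.HoughCircles(cv2.resize(g,None,fx=4,fy=4,interpolation=cv2.INTER_CUBIC),cv2.HOUGH_GRADIENT,1,20,param1=80,param2=25,minRadius=60,maxRadius=160)
if hc is not None:
    for x in hc[0][:4]: p=x[:2]/4+q-w;print('circ',p,x[2]/4,'tool',(M.T@(plane(r,p,.03)-C)).round(4))
cv2.imwrite('pics/c13.png',cv2.resize(r['frame'][q[1]-100:q[1]+120,q[0]-120:q[0]+120],None,fx=2.5,fy=2.5,interpolation=cv2.INTER_CUBIC))
E
python3 kn.py
```

```text
ee_pos: [0.5139, 0.0198, 0.0736]
wrist_force: [-3.9, 1.0, 9.4]
time: 23.45
ee_pos: [0.5138, 0.0199, 0.2042]
eef_rot: [180.0, -0.0, 76.4]
wrist_force: [1.0, 0.1, -0.5]
gripper_width: 0.0855
gripper_force: 0.0
time: 24.2
ee_pos: [0.5279, -0.212, 0.2019]
eef_rot: [-180.0, -0.0, 76.3]
wrist_force: [0.6, 0.7, 0.3]
gripper_width: 0.0852
gripper_force: 0.0
C [ 0.52695856 -0.21157451  0.20193052] guess px [316 184]
otsu 89.0
dark 5312.5 (256, 154, 93, 90)
circ [314.875 184.625] 20.075 tool [ 0.0003 -0.0018  0.1719]
circ [315.125 179.625] 24.9 tool [ 0.0053 -0.0015  0.1719]
circ [311.375 188.375] 25.0 tool [-0.0034 -0.0052  0.1719]
circ [319.375 188.375] 25.675 tool [-0.0034  0.0026  0.1719]
```

Washer seated: contact at TCP 73.7 mm, as predicted. The knob's bright ring is at (314.9,184.6), and its mid-height was measured earlier at 14 mm (15 expected). Gripping it now.

```bash
python3 -m inch '[[1,0,-0.0017,0.035,0],[1,0,0,0.036,0],[1,0,0,0.036,0],[1,0,0,0.036,0],[1,0,0,0.025,0],[1,0,0,0.015,0],[1,0,0,0.008,0],[1,0,0,0.003,0],[1,0,0,0,0]]'
python3 -m inch '[[0,0,0,0,0],[0,0,0,0,0],[0,0,0,0,0],[0,0,0,0,0],[0,0,0,0,0],[0,0,0,0,0],[0,0,0,0,0]]' 50
python3 -m inch '[[0,0,0,-0.01,0],[0,0,0,-0.02,0],[0,0,0,-0.035,0],[0,0,0,-0.036,0],[0,0,0,-0.036,0],[0,0,0,-0.01,0],[0,0,0,0,0],[0,0,0,0,0]]'
```

```text
time: 25.0
ee_pos: [0.5263, -0.2091, 0.0082]
eef_rot: [-180.0, -0.0, 76.5]
wrist_force: [1.1, 0.1, -0.1]
gripper_width: 0.0854
gripper_force: 0.0
time: 25.58
ee_pos: [0.5279, -0.2108, 0.0103]
eef_rot: [179.8, 0.0, 76.4]
wrist_force: [-0.1, 0.5, 6.2]
gripper_width: 0.0508
gripper_force: 51.8
time: 26.25
ee_pos: [0.5265, -0.2102, 0.156]
eef_rot: [179.9, 0.0, 76.4]
wrist_force: [-0.2, 0.0, -1.0]
gripper_width: 0.0505
gripper_force: 52.3
```

Run:
```python
from al import *
r=grab('wrist','w14');o=robot.get_obs()
M=R.from_euler('xyz',o['eef_rot'],degrees=True).as_matrix();C=r['pose'][:3,3]-M@np.array([.066,0,-.1415])
print('C',C,'axis',(M.T@(np.array((.5113,.0188,.102))-C)).round(4))
P=C+M@np.array([0,0,-.0195]);q=proj(r,P);print('expected ring px',q)
q=q.astype(int);w=75;g=cv2.cvtColor(r['frame'][q[1]-w:q[1]+w,q[0]-w:q[0]+w],cv2.COLOR_BGR2GRAY)
# ring: thin bright -> tophat, fit ellipse to radius band
e=cv2.morphologyEx(g,cv2.MORPH_TOPHAT,np.ones((7,7)));ys,xs=np.nonzero(e>np.percentile(e,92));d=np.hypot(xs-w,ys-w);s=(d>28)&(d<62)
hc=cv2.HoughCircles(cv2.resize(g,None,fx=2,fy=2),cv2.HOUGH_GRADIENT,1,10,param1=60,param2=20,minRadius=70,maxRadius=115)
for x in hc[0][:4]:
    p=x[:2]/2+q-w;Q=plane(r,p,P[2]);print('circ',p,x[2]/2,'tool',(M.T@(Q-C)).round(4))
cv2.imwrite('pics/c14.png',cv2.resize(g,None,fx=3,fy=3))
```

```text
C [ 0.52515883 -0.20957482  0.15603598] axis [ 0.2187 -0.0669  0.0542]
expected ring px [315.81611059 280.20174636]
circ [315.25 284.75] 50.05 tool [-0.0021 -0.0002 -0.0195]
circ [316.75 272.25] 52.85 tool [ 0.0036  0.0004 -0.0195]
circ [320.25 284.25] 48.4 tool [-0.0019  0.0018 -0.0195]
circ [316.75 277.75] 47.75 tool [ 0.0011  0.0004 -0.0195]
```

Run:
```python
from al import *
r=load('w14');o=robot.get_obs()
M=R.from_euler('xyz',o['eef_rot'],degrees=True).as_matrix();C=r['pose'][:3,3]-M@np.array([.066,0,-.1415])
g=cv2.cvtColor(r['frame'],cv2.COLOR_BGR2GRAY).astype(float);c0=np.array([316,280])
# radial profile on the top plane: for each angle, brightness at radius rad (mm) around candidate centres
a=np.linspace(0,2*np.pi,120,endpoint=False);res=[]
zt=-.0195;pk=[]
for t in a:
    rs=np.arange(.012,.024,.0003);pts=np.array([proj(r,C+M@np.array([x*np.cos(t),x*np.sin(t),zt])) for x in rs]).astype(np.float32)
    v=cv2.remap(g.astype(np.float32),pts[:,:1],pts[:,1:],cv2.INTER_LINEAR)[:,0];i=v.argmax()
    pk.append((rs[i],v[i]-np.median(v)))
pk=np.array(pk);ok=pk[:,1]>15;print(ok.sum(),(pk[::6]*[1000,1]).round(1).tolist())
x=np.c_[np.cos(a),np.sin(a),np.ones_like(a)][ok];y=pk[ok,0]
for _ in range(6):
    s=np.linalg.lstsq(x,y,rcond=None)[0];e=np.abs(y-x@s);k=e<max(.0008,np.median(e)*2);x,y=x[k],y[k]
print('centre offset tool x,y, radius',s,len(y))
```

```text
120 [[19.5, 56.8], [20.1, 104.7], [20.1, 128.0], [20.1, 114.1], [20.4, 32.5], [20.4, 34.6], [20.7, 34.3], [21.0, 34.4], [20.7, 30.2], [20.7, 31.0], [20.7, 34.1], [20.7, 33.2], [20.4, 35.4], [20.4, 37.0], [20.1, 37.1], [19.8, 39.0], [20.1, 59.3], [19.8, 61.7], [19.5, 60.9], [19.5, 61.3]]
centre offset tool x,y, radius [-0.00051914  0.0003056   0.02025   ] 120
```

The knob sits -0.5 / +0.3 mm off the tool centre. Carrying it to the axis.

```bash
python3 -m inch '[[0,0.0313,-0.0096,0,0],[0,0.0313,-0.0096,0,0],[0,0.0313,-0.0096,0,0],[0,0.0313,-0.0096,0,0],[0,0.0313,-0.0096,0,0],[0,0.0313,-0.0096,0,0],[0,0.0313,-0.0096,0,0],[0,0,0,0,0],[0,0,0,0,0]]'
python3 - <<'E'
from al import *
r=grab('wrist','w15');o=robot.get_obs()
M=R.from_euler('xyz',o['eef_rot'],degrees=True).as_matrix();C=r['pose'][:3,3]-M@np.array([.066,0,-.1415])
print('C',C,'axis minus knob',(M.T@(np.array((.5113,.0188,.102))-C)+[.0005,-.0003,0]).round(4))
E
```

```text
time: 27.05
ee_pos: [0.51, 0.0202, 0.1527]
eef_rot: [-179.7, 0.1, 76.6]
wrist_force: [0.5, -0.7, -1.6]
gripper_width: 0.0506
gripper_force: 52.3
C [0.50909828 0.02060689 0.15281408] axis minus knob [-0.0007  0.0025  0.0508]
```

```bash
python3 -m inch '[[0,0,0.001,0,0],[0,0,0,0.02,0],[0,0,0,0.008,0],[0,0,0,0,0],[0,0,0,0,0]]'
python3 - <<'E'
from al import *
r=grab('wrist','w16');o=robot.get_obs()
M=R.from_euler('xyz',o['eef_rot'],degrees=True).as_matrix();C=r['pose'][:3,3]-M@np.array([.066,0,-.1415])
print('C',C,'axis minus knob',(M.T@(np.array((.5113,.0188,.102))-C)+[.0005,-.0003,0]).round(4))
E
```

```text
time: 27.52
ee_pos: [0.5124, 0.0177, 0.1264]
eef_rot: [-179.8, 0.0, 76.4]
wrist_force: [-1.0, -0.1, -0.3]
gripper_width: 0.051
gripper_force: 52.3
C [0.51173766 0.01804557 0.12642051] axis minus knob [ 0.0011 -0.0009  0.0244]
```

```bash
python3 -m inch '[[0,0.001,-0.0006,0.006,0],[0,0,0,0.006,0],[0,0,0,0.005,0],[0,0,0,0.004,0],[0,0,0,0,0]]'; python3 -m inch '[[0,0,0,0.004,0],[0,0,0,0.003,0],[0,0,0,0.002,0],[0,0,0,0,0]]'
```

```text
time: 27.98
ee_pos: [0.512, 0.0197, 0.1051]
eef_rot: [-179.9, 0.0, 76.5]
wrist_force: [0.6, -0.9, -1.1]
gripper_width: 0.0506
gripper_force: 52.3
time: 28.32
ee_pos: [0.5126, 0.0197, 0.0968]
eef_rot: [-179.9, 0.0, 76.4]
wrist_force: [-0.1, -1.1, -1.1]
gripper_width: 0.0503
gripper_force: 52.3
```

```bash
python3 -m inch '[[0,0,0,0.002,0],[0,0,0,0.001,0],[0,0,0,0,0]]';python3 -m inch '[[0,0,0,0.001,0],[0,0,0,0,0]]'; python3 -m inch '[[0,0,0,0.001,0],[0,0,0,0,0]]'; python3 -m inch '[[0,0,0,0.001,0],[0,0,0,0,0]]'
```

```text
time: 28.57
ee_pos: [0.5129, 0.0196, 0.0942]
eef_rot: [-180.0, 0.0, 76.4]
wrist_force: [0.5, 0.3, -0.5]
gripper_width: 0.0505
gripper_force: 52.3
time: 28.73
ee_pos: [0.513, 0.0196, 0.0933]
eef_rot: [180.0, 0.0, 76.4]
wrist_force: [-0.0, -0.3, -0.6]
gripper_width: 0.0504
gripper_force: 52.3
time: 28.9
ee_pos: [0.5132, 0.0196, 0.0924]
eef_rot: [180.0, -0.0, 76.4]
wrist_force: [-0.2, -0.0, 0.3]
gripper_width: 0.0511
gripper_force: 52.3
time: 29.07
ee_pos: [0.5133, 0.0196, 0.0923]
eef_rot: [180.0, -0.0, 76.4]
wrist_force: [-2.7, -0.0, 6.3]
gripper_width: 0.0505
gripper_force: 52.9
```

Contact at TCP 92.3 mm, against 92.5 predicted. I'll release, withdraw and check.

```bash
python3 -m inch '[[0.7,0,0,0,0],[1,0,0,0,0],[1,0,0,0,0],[1,0,0,0,0],[1,0,0,0,0],[1,0,0,-0.02,0],[1,0,0,-0.035,0],[1,0,0,-0.035,0],[1,0,0,-0.03,0],[1,-0.035,0,0,0],[1,-0.035,0,0,0],[1,-0.035,0,0,0],[1,-0.035,0,0,0],[1,0,0,0,0],[1,0,0,0,0]]'
python3 - <<'E'
from al import *
r=grab('wrist','w17');s=grab('scene','s17');t=grab('top','t17')
q=proj(r,(.5113,.0188,.1)).astype(int);print(q)
a=cv2.resize(s['frame'][150:300,220:420],(400,300),interpolation=cv2.INTER_CUBIC);z=cv2.resize(s['frame'][165:240,265:365],(400,300),interpolation=cv2.INTER_CUBIC)
y0=max(q[1]-80,0);x0=q[0]-107;w=cv2.resize(r['frame'][y0:y0+160,x0:x0+214],(400,300),interpolation=cv2.INTER_CUBIC)
tt=cv2.resize(t['frame'][130:340,150:510],(400,300),interpolation=cv2.INTER_AREA)
cv2.imwrite('pics/fin.png',np.vstack([np.hstack([z,w]),np.hstack([a,tt])]))
E
```

```text
time: 30.32
ee_pos: [0.4798, -0.1178, 0.2112]
eef_rot: [-180.0, -0.0, 76.2]
wrist_force: [0.8, 0.9, 0.2]
gripper_width: 0.0852
gripper_force: 0.0
[315   5]
```

View pics/fin.png

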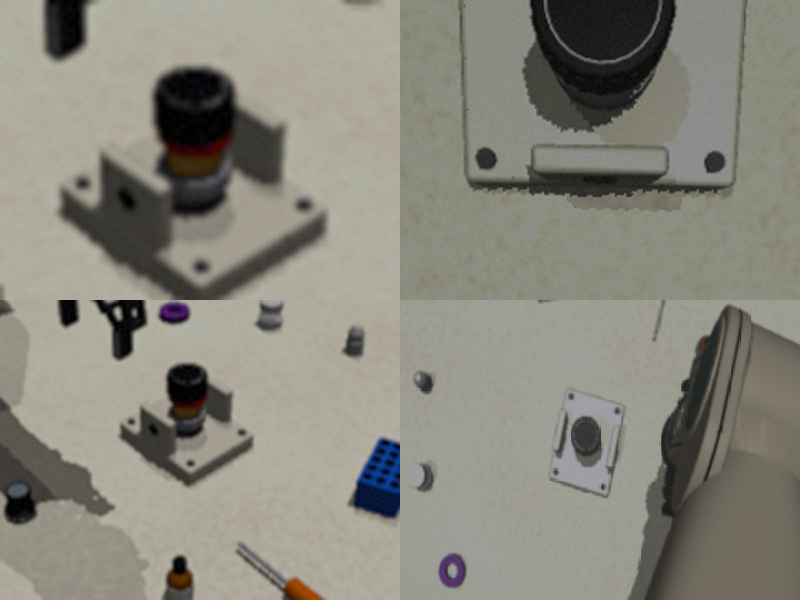

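The final picture shows the stack in order on the hub (scene view): grey bearing, brass spacer, red washer and black knob, upright between the cheeks with no gaps. The bystanders in these views stand where they were, and the gripper is clear.

```bash
python3 -c "
from cell import robot
print(robot.sign_off())"
```

```text
the job is handed in; nothing more can be done
None
```

The focus drive is rebuilt and handed in at about 30 s of the 72 s allowed: bearing, spacer, washer and knob are each lowered to contact and released in that order. No bystander was touched, though the final pictures don't show all of them.

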